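# Put the specimens and accessories away in their foam nests

### The job

Put the two specimens, the level and the parts box away in the foam tiles: set each one upright in the cut-out that matches it in colour and shape, lying flat on the cut-out's coloured floor: the red specimen mount in the red one, the green-topped spirit level in the green one, the cream-white specimen mount in the white one and the blue box in the blue rectangular one. Set them down, do not drop them, and leave the tweezers and the marker pen where they lie.

Things in the scene. Friction and masses are not known exactly. Their poses are not given: they have to be found in the camera images.
- red_mount_center (a point): loose specimen mount: red plastic cylinder, diameter 32, height 18 mm, 35 g; this point is its centre, half-way up; z is its axis, up. Keep the fingertips at least 7 mm above its underside when gripping, so that they clear the foam (4 mm above the floor) at set-down.
- level_center (a point): loose round spirit level: brass/cream rim with a green top, greatest diameter 48, height 15 mm, 0.14 kg; this point is its centre, half-way up; z is its axis, up. Keep the fingertips at least 7 mm above its underside when gripping, so that they clear the foam (4 mm above the floor) at set-down.
- cream_mount_center (a point): loose specimen mount: plain cream-white plastic cylinder, diameter 30, height 22 mm, 35 g; this point is its centre, half-way up; z is its axis, up. Keep the fingertips at least 7 mm above its underside when gripping, so that they clear the foam (4 mm above the floor) at set-down.
- blue_box_center (a point): loose closed small parts box, blue lid on a pale body, 42 (its x) x 62 (its y) x 21 mm (z, up); this point is its centre, half-way up; grip it across the 42 mm. The lid does not open. Keep the fingertips at least 7 mm above its underside when gripping, so that they clear the foam (4 mm above the floor) at set-down.
- nest_red_floor (a point): fixed square foam tile 96 x 96 x 6 mm on the table, grey, with a round, 48 mm diameter cut-out 4 mm deep in its middle whose floor is red; this point is the centre of that floor, 2 mm above the table (the tile's grey top is 4 mm higher). Axes: z up, x and y along the tile's edges
- nest_green_floor (a point): fixed square foam tile 96 x 96 x 6 mm on the table, grey, with a round, 64 mm diameter cut-out 4 mm deep in its middle whose floor is green; this point is the centre of that floor, 2 mm above the table (the tile's grey top is 4 mm higher). Axes: z up, x and y along the tile's edges
- nest_white_floor (a point): fixed square foam tile 96 x 96 x 6 mm on the table, grey, with a round, 46 mm diameter cut-out 4 mm deep in its middle whose floor is white; this point is the centre of that floor, 2 mm above the table (the tile's grey top is 4 mm higher). Axes: z up, x and y along the tile's edges
- nest_blue_floor (a point): fixed square foam tile 96 x 96 x 6 mm on the table, grey, with a rectangular, 78 (its x) x 58 mm (its y) cut-out 4 mm deep in its middle whose floor is blue; this point is the centre of that floor, 2 mm above the table (the tile's grey top is 4 mm higher). Axes: z up, x and y along the tile's edges; the box's long side (box y) goes along the tile's x, either way round
- tweezers_center (a point): bystander: loose steel tweezers 124 (y) x 15 (x) x 8 mm lying about along world x among the things; this point is their centre; leave them alone
- marker_center (a point): bystander: loose black-capped white marker pen 136 (y) x 12 x 14 mm lying about along world x between the things and the nests; this point is its centre; leave it alone
Things that resemble listed ones, but are neither listed nor needed, are in the scene too. Of the things that look like the part that bears cream_mount_center, the smaller one is meant. Of the things that look like the part that bears red_mount_center, the smaller one is meant.

How it is judged:
At the end, for the whole second after the job is handed in: each of the four things rests flat and upright on the floor of the cut-out of its own colour: centre within 12 mm of the cut-out's centre, height within 2 mm above (3 mm below) flat on the floor, tilt under 0.04 rad, at rest (horizontal distance between red_mount_center and nest_red_floor below 0.012 m and z of red_mount_center in the frame of nest_red_floor between 0.006 and 0.011 m and angle between each of red_mount_center, level_center, cream_mount_center, blue_box_center's own z axis and vertical below 0.04 rad and linear speed of each of red_mount, level, cream_mount, blue_box below 0.01 m/s and angular speed of each of red_mount, level, cream_mount, blue_box below 0.1 rad/s and horizontal distance between level_center and nest_green_floor below 0.012 m and z of level_center in the frame of nest_green_floor between 0.0045 and 0.0095 m and horizontal distance between cream_mount_center and nest_white_floor below 0.012 m and z of cream_mount_center in the frame of nest_white_floor between 0.008 and 0.013 m and horizontal distance between blue_box_center and nest_blue_floor below 0.012 m and z of blue_box_center in the frame of nest_blue_floor between 0.0075 and 0.0125 m); the robot touches nothing.
It fails at once if one of the four things is dropped from more than about 3 cm, or thrown ((linear speed of red_mount above 0.8 m/s and contact force between red_mount and the fingers below 0.05 N) or (linear speed of level above 0.8 m/s and contact force between level and the fingers below 0.05 N) or (linear speed of cream_mount above 0.8 m/s and contact force between cream_mount and the fingers below 0.05 N) or (linear speed of blue_box above 0.8 m/s and contact force between blue_box and the fingers below 0.05 N)).
It fails at once if the tweezers is pushed more than 2 cm from where it lay (distance of tweezers_center from where it was at the start of the episode above 0.02 m).
It fails at once if the marker is pushed more than 2 cm from where it lay (distance of marker_center from where it was at the start of the episode above 0.02 m).
It also fails if it takes over 99 s, if anything falls off the work surface, if the arm or the gripper's body presses on something with over 40 N, if the wrist force passes 120 N, or if a joint passes its speed limit or range.

### The arm

A 6-joint arm with a two-finger parallel gripper is mounted at the origin on a cart in front of the work surface, level with it; the furniture and walls round the work are solid. World frame = base frame: x ahead of the robot, y to its left, z up, the work surface at z = 0. Lengths are in m, angles in rad, forces in N, time in s.
With the tool pointing down it reaches from about 0.35 to 0.95 m from the base axis. Payload 17.4 kg.
Tool frame: the origin (TCP) lies on the centre line of the jaws, within the pads' length; the fingertips stand 25 mm ahead of it and the grasp point (between the pads) lies 6 mm ahead of it (tip_extent is the distance from the TCP to the fingertips, in m); z points along the fingers, y is the line along which they close (so a half turn about z gives the same grasp; the last joint's range is limited). The gripper opens to 93 mm and grips with 3 to 60 N. Pads are 15 mm wide; open, the fingers measure 128 mm over their backs; the gripper's body (75 mm by 188 mm) begins 65 mm behind the grasp point.
Start: joints at [1.272, 0.116, 1.442, -0, 1.584, -0.038], TCP at [0.174, 0.652, 0.244] pointing down, gripper open.
Joint ranges: [-2.83, 2.83], [-0.83, 2.19], [0.07, 2.5], [-1.14, 4.28], [0.01, 3], [-2.97, 2.97]. Speed limits (rad/s): [1.89, 1.89, 2.22, 3.14, 3.14, 3.14].

### API

Orientations are given as a rotation vector (axis times angle).
In Python, from workcell import * gives the robot as it stands. The module is installed in compiled form; this text tells all that it offers.
- The arm moves only by the tool arm_command, never from a script. Its argument "plan" is one flat list of numbers, 4 for each row, row after row: the shift along the tool's x, y, z as a fraction of full scale, then the turn about the tool's z as a fraction of full scale. In form: [x, y, z, yaw, x, y, z, yaw, ...]. A call has 1 to 20 rows; each row is the pose to reach, as a shift and turn from the pose commanded when the call began, along the tool's axes at that moment; what a row does not reach only later rows make up. Full scale, the value 1, is 300 mm for a shift and 60 degrees for a turn. A row lasts 1/8 s, in which the tool goes at most 62.5 mm and 10.7 degrees, less where a joint would pass 70% of its speed; a pose out of reach is approached as far as the arm can. A call with a number of a shift or a turn outside -1 to 1 is refused whole. A call with a gripper value outside its range is refused whole. "fingers" is the opening, from 0 (shut) to 1 (fully open), set as the call begins (left out, the last holds). The fingers move at their own pace and stop on an object; "force" is the grip in N (left out, the last holds). Time passes only in rows, so rows that repeat a pose let the fingers close. It gives the time, the measured TCP pose, the force, the opening and the grip force at its end, in the units of the state.
- get_state(): the state, without advancing time (a new reading comes with each control period).
- get_image(name): name is "side" or "top" or "wrist"; returns a dict with "img" (480x640x3 uint8, red, green, blue), "z_map" (480x640 float32, m along the optical axis (not along the pixel's ray), 0 where there is no reading), "intrinsics" (3x3 intrinsics, pixels), "origin" and "rotation" of the camera in the world. Camera axes: x right, y up, looking along -z (the intrinsics and any distortion apply to the point x, -y, -z); pixel columns grow to the right and rows downward; lengths in m; the calibration is good to about 2 mm. A picture is of the moment at which its call begins.
- close_job(): hands the job in; it is judged then, once.
The state is a dict: "clock": time; "q": joint angles; "qd": joint speeds; "joint_torque": joint torques, N m; "eef_pos": TCP position; "eef_rot": TCP orientation; "wrist_force": force on the tool from outside, world axes, zero at the start; "moment": the same for the moment, N m; "finger_gap": finger opening in m; "finger_force": force on a finger pad.
Only numpy, scipy, OpenCV 4.12 (cv2) and the standard library are available. Lean on these libraries where they do the work, as an engineer would, in place of code of your own. Each camera call takes 0.05 s, during which the arm holds its last target. There are 200 camera calls.

## Working session

There is one attempt and no reset: what is moved stays moved. The work goes in short steps, Python scripts to look and compute and a tool call to move; the robot and the scene stay as the last step left them, time stands still between calls to the robot, and variables do not carry over. Pictures are saved under pics/ and viewed, at most 14 in all, crops included, and the job is handed in when it is done.

Besides the shell and the picture viewer there is one more tool, called after "Emit:" as name(argument=value, ...) on one line, values as JSON. arm_command: Moves the arm, as the interface text tells. Shift numbers are shares of 300 mm and turn numbers shares of 60 degrees, none past 1 either way. Its arguments: {"type":"object","properties":{"plan":{"type":"array"},"fingers":{"type":"number"},"force":{"type":"number"}},"required":["plan"]}

```bash
mkdir -p pics
cat > h.py <<'E'
from workcell import *
import numpy as np, cv2
from scipy.spatial.transform import Rotation as R
def snap(n,f=None):
    d=get_image(n)
    np.savez(f'pics/{n}.npz',**d)
    if f: cv2.imwrite('pics/'+f,d['img'][:,:,::-1])
    return d
def ray(d,u,v):
    K=np.array(d['intrinsics']); p=np.linalg.inv(K)@[u,v,1]
    return np.array(d['origin']), np.array(d['rotation'])@[p[0],-p[1],-p[2]]
def onz(d,u,v,z):
    o,r=ray(d,u,v); return o+r*(z-o[2])/r[2]
E
python3 - <<'E'
from h import *
s=get_state();print({k:np.round(v,3) for k,v in s.items()})
print(R.from_rotvec(s['eef_rot']).as_matrix().round(3))
for n in('top','side'):
    d=snap(n,n+'0.png');print(n,d.keys(),d['intrinsics'],d['origin'],d['rotation'])
E
```

```text
{'clock': np.float64(0.0), 'q': array([ 1.272,  0.116,  1.442, -0.   ,  1.584, -0.038]), 'qd': array([-0.002, -0.   ,  0.001,  0.001,  0.002, -0.   ]), 'joint_torque': array([-1.0000e-03, -7.2128e+01, -6.2259e+01,  7.8000e-02,  2.4000e-02,
       -0.0000e+00]), 'eef_pos': array([0.174, 0.652, 0.243]), 'eef_rot': array([-4.080e-01, -3.115e+00,  2.000e-03]), 'wrist_force': array([-0.696, -0.238, -0.064]), 'moment': array([ 0.03 , -0.047, -0.006]), 'finger_force': np.float64(0.0), 'finger_gap': np.float64(0.093)}
[[-0.966  0.258 -0.   ]
 [ 0.258  0.966 -0.001]
 [ 0.    -0.001 -1.   ]]
top dict_keys(['img', 'z_map', 'intrinsics', 'origin', 'rotation']) [[619.49877131   0.         319.45283157]
 [  0.         619.49877131 232.4750731 ]
 [  0.           0.           1.        ]] [0.50670096 0.0424803  1.51551254] [ 0.05008516 -0.05805505 -1.58410302]
side dict_keys(['img', 'z_map', 'intrinsics', 'origin', 'rotation']) [[554.86545116   0.         335.96585876]
 [  0.         554.86545116 244.54165975]
 [  0.           0.           1.        ]] [ 0.61917415 -0.91541376  0.70258856] [0.95732985 0.02291482 0.02027932]
```

View pics/top0.png

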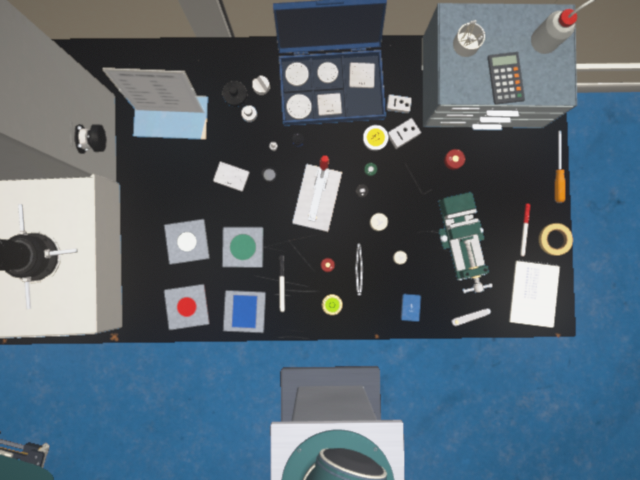

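View pics/side0.png

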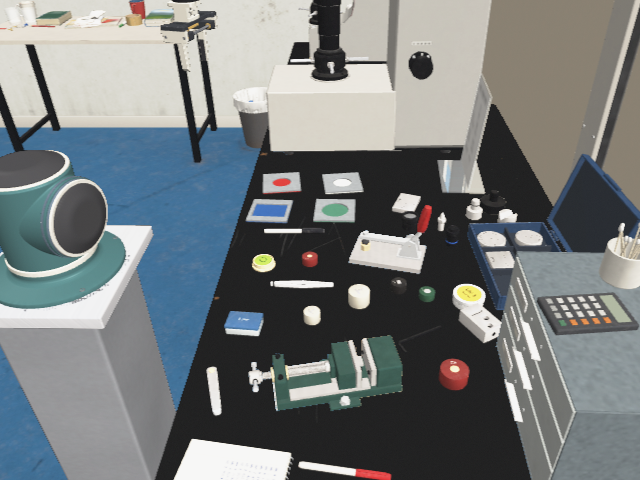

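Top view: red mounts at (328,265) (small) and (455,159) (large); cream ones at (400,257) (small) and (379,222) (large). Green level candidates are (332,305), green-yellow, and (375,137), yellow and larger. The blue box is at (411,307). Nests: white (187,242), green (243,247), red (187,307), blue (244,312). I choose small red, small cream and the (332,305) level. Next I measure and check a close crop.

```bash
cat > m.py <<'E'
from h import *
d=dict(np.load('pics/top.npz')); d['rotation']=R.from_rotvec(d['rotation']).as_matrix()
im=d['img']; hsv=cv2.cvtColor(im,cv2.COLOR_RGB2HSV)
g=im.max(2)
def seg(name,u,v,z,cond,r=26):
    m=np.zeros(g.shape,np.uint8); m[v-r:v+r,u-r:u+r]=cond[v-r:v+r,u-r:u+r]
    n,l,st,c=cv2.connectedComponentsWithStats(m)
    k=1+np.argmax(st[1:,4]); cnt=max(cv2.findContours((l==k).astype(np.uint8),0,2)[0],key=len)
    hull=cv2.convexHull(cnt); (cx,cy),(w,h),a=cv2.minAreaRect(hull)
    P=onz(d,cx,cy,z); s=(d['origin'][2]-z)/619.5
    box=cv2.boxPoints(((cx,cy),(w,h),a)); 
    W=[onz(d,*b,z)[:2] for b in box]; e=W[1]-W[0]; f=W[2]-W[1]
    L=e if np.linalg.norm(e)>np.linalg.norm(f) else f
    zm=np.median(d['z_map'][l==k])
    print(name,(round(cx),round(cy)),P.round(4),'size mm',round((w+1)*s*1e3,1),round((h+1)*s*1e3,1),'long deg',round(np.degrees(np.arctan2(L[1],L[0]))%180,1),'height',round(d['origin'][2]-zm,3))
H,S,V=cv2.split(hsv); br=g>70
seg('red',328,265,.018,(S>120)&((H<12)|(H>165))&(V>50),14)
seg('redbig',455,159,.02,(S>120)&((H<12)|(H>165))&(V>50),16)
seg('cream',400,257,.022,br,14); seg('creambig',379,222,.025,br,16)
seg('level',332,305,.012,br,16); seg('yellow',375,137,.012,br,18)
seg('box',411,307,.021,br,20)
seg('nred',187,307,.002,(S>120)&((H<12)|(H>165))&(V>90)); seg('nredT',187,307,.006,br,28)
seg('nwhite',187,242,.002,(V>205)&(S<30)); seg('nwhT',187,242,.006,br,28)
seg('ngreen',243,247,.002,(S>80)&(H>50)&(H<95)); seg('ngT',243,247,.006,br,28)
seg('nblue',244,312,.002,(S>130)&(H>100)&(H<130)); seg('nbT',244,312,.006,br,28)
seg('tweez',359,269,.004,br,32);seg('marker',282,284,.007,g>60,34)
seg('vise',465,245,.06,g>60,55)
c=cv2.resize(im[190:340,150:450],None,fx=2.66,fy=2.66,interpolation=cv2.INTER_CUBIC)
cv2.imwrite('pics/crop1.png',c[:,:,::-1])
z=d['origin'][2]-d['z_map']; print('vise max h',z[195:295,438:495].max().round(3), 'white thing',z[165:230,292:340].max().round(3))
E
python3 m.py
```

```text
red (328, 264) [0.5319 0.0158 0.018 ] size mm 33.8 33.8 long deg 89.2 height 0.019
redbig (454, 158) [ 0.7861 -0.2982  0.02  ] size mm 48.3 48.3 long deg 178.3 height 0.008
cream (400, 257) [ 0.5475 -0.1592  0.022 ] size mm 36.2 36.2 long deg 89.2 height 0.02
creambig (378, 222) [ 0.6338 -0.1088  0.025 ] size mm 46.6 46.6 long deg 134.1 height 0.022
level (332, 304) [0.4355 0.0075 0.012 ] size mm 53.4 53.4 long deg 89.2 height 0.02
yellow (377, 137) [ 0.8436 -0.1107  0.012 ] size mm 65.5 75.2 long deg 89.3 height 0.001
box (410, 307) [ 0.4272 -0.1818  0.021 ] size mm 70.0 48.2 long deg 178.6 height 0.028
nred (186, 307) [0.434  0.3604 0.002 ] size mm 46.4 46.4 long deg 89.2 height 0.012
nredT (186, 307) [0.4351 0.3594 0.006 ] size mm 104.7 105.2 long deg 96.8 height 0.015
nwhite (187, 242) [0.5932 0.3593 0.002 ] size mm 47.4 47.4 long deg 44.5 height 0.002
nwhT (186, 241) [0.5938 0.3591 0.006 ] size mm 102.7 104.8 long deg 97.4 height 0.005
ngreen (242, 246) [0.5791 0.2226 0.002 ] size mm 58.6 58.6 long deg 179.6 height 0.002
ngT (242, 246) [0.5789 0.2221 0.006 ] size mm 102.3 102.3 long deg 89.2 height 0.004
nblue (244, 311) [0.4223 0.2197 0.002 ] size mm 57.2 78.2 long deg 176.9 height 0.013
nbT (244, 311) [0.4224 0.2195 0.006 ] size mm 104.4 104.5 long deg 86.5 height 0.014
tweez (358, 269) [ 0.5202 -0.0598  0.004 ] size mm 129.3 19.5 long deg 178.9 height 0.005
marker (256, 304) [0.4391 0.1889 0.007 ] size mm 65.7 43.8 long deg 179.5 height 0.013
vise (464, 244) [ 0.574  -0.3047  0.06  ] size mm 238.3 107.9 long deg 10.7 height 0.044
vise max h 1.516 white thing 1.516
```

View pics/crop1.png

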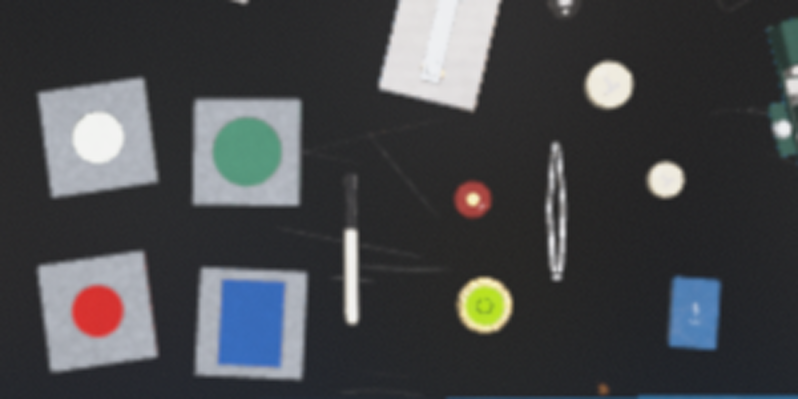

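Crop: the small red mount with its cream dot is at (473,199), the level at (485,305), the small cream mount at (666,180) and the box at (694,312). The choices are consistent with the given sizes. I start moving and straighten the yaw.

Emit:
arm_command(plan=[-0.58,-0.88,0,-0.25,-0.58,-0.88,0,-0.25,-0.58,-0.88,0,-0.25,-0.58,-0.88,0,-0.25,-0.58,-0.88,0,-0.25,-0.58,-0.88,0,-0.25,-0.58,-0.88,0,-0.25,-0.58,-0.88,0,-0.25,-0.58,-0.88,0,-0.25,-0.58,-0.88,0,-0.25], fingers=0.7, force=15)

```text
clock: 1.35
eef_pos: [0.2739, 0.3527, 0.2434]
eef_rot: [0.003, -3.141, 0.001]
wrist_force: [0.1, -0.5, 0.7]
finger_gap: 0.0653
finger_force: 0.0
```

Emit:
arm_command(plan=[-0.86,-1,0,0,-0.86,-1,0,0,-0.86,-1,0,0,-0.86,-1,0,0,-0.86,-1,0,0,-0.86,-1,0,0,-0.86,-1,0,0,-0.86,-1,0,0,-0.86,-1,0,0])

```text
clock: 2.48
eef_pos: [0.5319, 0.0535, 0.2437]
eef_rot: [0.003, -3.141, -0.0]
wrist_force: [0.7, 0.0, 0.1]
finger_gap: 0.0649
finger_force: 0.0
```

Run:
```python
from h import *
d=snap('wrist','w1.png');print(get_state()['eef_pos'],d['origin'],d['rotation'])
```

```text
[0.53183992 0.05367735 0.24383215] [0.45275848 0.05334686 0.38553238] [-0.22440899 -0.22512554  1.56047386]
```

View pics/w1.png

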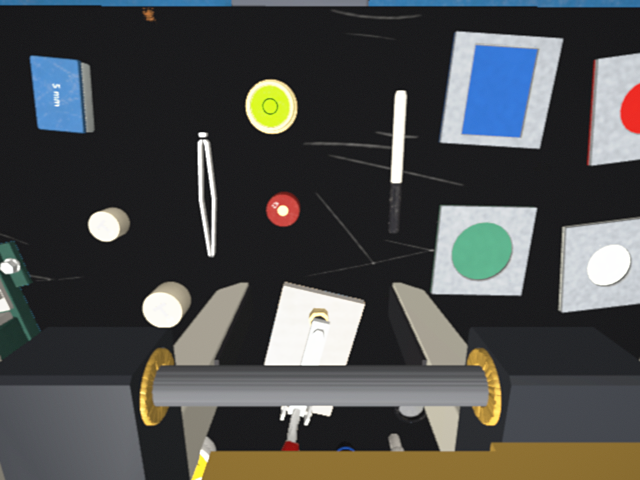

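Wrist view: red at (283,209), level (271,106), cream (108,224), box (60,94), green nest (482,250), blue nest (499,91), white nest floor (609,265), tweezers (207,195), marker (398,160). I use this as the second measurement.

Run:
```python
from h import *
d=dict(np.load('pics/wrist.npz')); d['rotation']=R.from_rotvec(d['rotation']).as_matrix()
im=d['img']; H,S,V=cv2.split(cv2.cvtColor(im,cv2.COLOR_RGB2HSV)); g=im.max(2)
def seg(name,u,v,z,cond,r):
    m=np.zeros(g.shape,np.uint8); y0=max(v-r,0);x0=max(u-r,0); m[y0:v+r,x0:u+r]=cond[y0:v+r,x0:u+r]
    n,l,st,c=cv2.connectedComponentsWithStats(m);k=1+np.argmax(st[1:,4])
    cnt=cv2.convexHull(max(cv2.findContours((l==k).astype(np.uint8),0,1)[0],key=len)).reshape(-1,2)
    W=np.float32([onz(d,*p,z)[:2]*1000 for p in cnt]); (a,b),(w,h),t=cv2.minAreaRect(W)
    print(name,'centre mm',round(a,1),round(b,1),'size',round(w,1),round(h,1),'ang',round(t,1))
rd=(S>120)&((H<12)|(H>165))&(V>40)
seg('red@.018',283,209,.018,rd,28)
seg('red@.005',283,209,.005,rd,28)
seg('level',271,106,.010,g>70,40)
seg('cream@.011',108,224,.011,g>60,32)
seg('boxlid',60,94,.021,(S>90)&(H>95)&(H<130)&(V>90),55)
seg('ngreen',482,250,.002,(S>70)&(H>50)&(H<95)&(V>60),60)
seg('nblue',499,91,.002,(S>150)&(H>100)&(H<130),65)
seg('nwhite',609,265,.002,(V>215)&(S<25),35)
seg('tweez',207,195,.004,g>70,75); seg('marker',398,160,.007,g>45,80)
```

```text
red@.018 centre mm 529.0 17.2 size 33.2 35.5 ang 44.3
red@.005 centre mm 531.7 15.9 size 34.4 36.8 ang 44.3
level centre mm 433.8 7.7 size 48.5 48.5 ang 89.1
cream@.011 centre mm 545.7 -160.6 size 32.6 45.0 ang 25.8
boxlid centre mm 424.5 -181.4 size 44.1 62.6 ang 84.9
ngreen centre mm 577.1 224.0 size 61.1 61.8 ang 0.1
nblue centre mm 420.0 220.9 size 55.7 77.1 ang 86.7
nwhite centre mm 590.0 353.5 size 72.4 68.9 ang 0.1
tweez centre mm 523.0 -60.8 size 18.4 120.6 ang 87.1
marker centre mm 484.4 124.5 size 119.9 93.8 ang 38.1
```

Emit:
arm_command(plan=[0,-0.125,0.1,0,0,-0.125,0.25,0,0,-0.125,0.4,0,0,-0.125,0.5,0,0,-0.125,0.6,0,0,-0.125,0.66,0,0,-0.125,0.7,0,0,-0.125,0.7,0,0,-0.125,0.7,0], fingers=0.58)

```text
clock: 3.65
eef_pos: [0.5329, 0.0151, 0.0346]
eef_rot: [-0.002, 3.14, -0.0]
wrist_force: [-0.4, -0.7, -0.1]
finger_gap: 0.0541
finger_force: 0.0
```

Emit:
arm_command(plan=[0,0,0,0,0,0,0,0,0,0,0,0,0,0,0,0,0,0,0,0,0,0,0,0], fingers=0.2, force=15)

```text
clock: 4.4
eef_pos: [0.5326, 0.015, 0.0339]
eef_rot: [-0.002, 3.141, -0.0]
wrist_force: [-1.6, 1.0, 5.1]
finger_gap: 0.0313
finger_force: 15.0
```

Emit:
arm_command(plan=[0,0,-0.1,0,0,0,-0.2,0,0,0.05,-0.3,0,0.05,0.15,-0.3,0,0.1,0.3,-0.3,0,0.15,0.45,-0.3,0,0.2,0.6,-0.3,0,0.25,0.75,-0.3,0,0.3,0.9,-0.3,0,0.325,0.97,-0.3,0,0.325,1,-0.3,0,0.325,1,-0.3,0])

```text
clock: 5.9
eef_pos: [0.4348, 0.3148, 0.1234]
eef_rot: [0.002, -3.141, 0.001]
wrist_force: [0.4, 0.1, -0.2]
finger_gap: 0.0314
finger_force: 15.0
```

Emit:
arm_command(plan=[0,0.08,0,0,0,0.15,0,0,0,0.15,0.08,0,0,0.15,0.16,0,0,0.15,0.22,0,0,0.15,0.26,0,0,0.15,0.28,0,0,0.15,0.289,0,0,0.15,0.289,0])

```text
clock: 7.02
eef_pos: [0.4348, 0.36, 0.0374]
eef_rot: [-0.001, 3.141, 0.001]
wrist_force: [0.5, 0.0, 0.8]
finger_gap: 0.0312
finger_force: 15.0
```

Emit:
arm_command(plan=[0,0,0,0,0,0,0,0,0,0,0,0], fingers=0.5)

```text
clock: 7.4
eef_pos: [0.4347, 0.3599, 0.0372]
eef_rot: [-0.002, 3.141, 0.0]
wrist_force: [0.6, 0.3, 0.8]
finger_gap: 0.0462
finger_force: 0.0
```

Emit:
arm_command(plan=[0,0,-0.1,0,0,0,-0.25,0,0,-0.15,-0.3,0,0,-0.4,-0.3,0,0,-0.6,-0.3,0,0,-0.8,-0.3,0,0,-1,-0.3,0,0,-1,-0.3,0,0,-1,-0.3,0])

```text
clock: 8.52
eef_pos: [0.435, 0.0599, 0.1272]
eef_rot: [0.0, 3.141, 0.0]
wrist_force: [-0.8, 0.3, -0.3]
finger_gap: 0.0461
finger_force: 0.0
```

Run:
```python
from h import *
d=snap('side','s2.png');cv2.imwrite('pics/s2c.png',cv2.resize(d['img'][160:350,200:460],None,fx=3,fy=3)[:,:,::-1])
```

```text
(no output)
```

View pics/s2c.png

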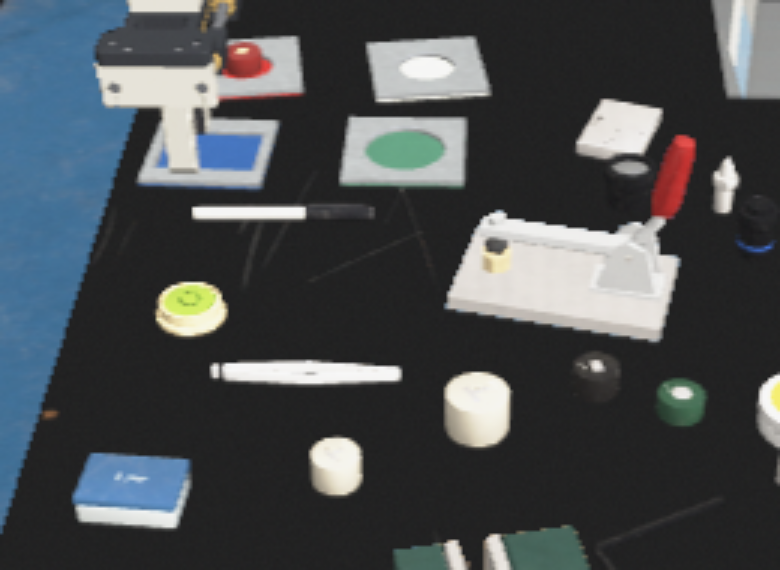

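The red mount stands upright on its red floor at (243,60). The level, at (190,308), has a base flange with a narrower upper rim, so I grip just above 7 mm.

Emit:
arm_command(plan=[0,-0.1,0,0,0,-0.175,0,0,0,-0.175,0.08,0,0,-0.175,0.18,0,0,-0.175,0.26,0,0,-0.175,0.3,0,0,-0.175,0.313,0,0,-0.175,0.313,0], fingers=0.75)

```text
clock: 9.57
eef_pos: [0.4352, 0.0077, 0.0336]
eef_rot: [-0.003, 3.141, -0.0]
wrist_force: [-0.8, 0.0, 0.4]
finger_gap: 0.07
finger_force: 0.0
```

Emit:
arm_command(plan=[0,0,0,0,0,0,0,0,0,0,0,0,0,0,0,0,0,0,0,0], fingers=0.2, force=25)

```text
clock: 10.2
eef_pos: [0.4351, 0.0074, 0.0332]
eef_rot: [-0.002, 3.141, 0.0]
wrist_force: [0.8, 0.1, 2.0]
finger_gap: 0.0427
finger_force: 24.5
```

Emit:
arm_command(plan=[0,0,-0.07,0,0,0,-0.15,0,0,0,-0.25,0,0,0,-0.3,0,-0.07,0.1,-0.3,0,-0.15,0.22,-0.3,0,-0.25,0.37,-0.3,0,-0.35,0.52,-0.3,0,-0.44,0.66,-0.3,0,-0.477,0.72,-0.3,0,-0.477,0.72,-0.3,0,-0.477,0.72,-0.3,0])

```text
clock: 11.7
eef_pos: [0.5773, 0.2227, 0.1227]
eef_rot: [0.001, -3.141, 0.001]
wrist_force: [-0.5, -0.1, -2.8]
finger_gap: 0.0427
finger_force: 24.2
```

Run:
```python
from h import *
d=snap('side','s3.png');cv2.imwrite('pics/s3c.png',cv2.resize(d['img'][150:300,220:420],None,fx=3,fy=3)[:,:,::-1])
```

```text
(no output)
```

View pics/s3c.png

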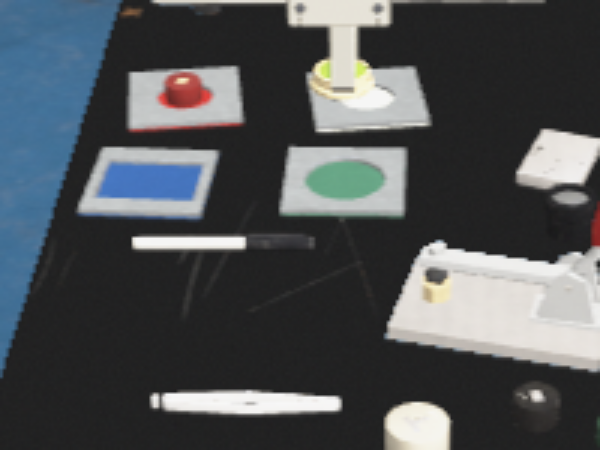

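The level is held flat at (343,78), with no sag. Setting it down.

Emit:
arm_command(plan=[0,0,0.08,0,0,0,0.16,0,0,0,0.22,0,0,0,0.26,0,0,0,0.28,0,0,0,0.29,0,0,0,0.29,0])

```text
clock: 12.62
eef_pos: [0.578, 0.2236, 0.0364]
eef_rot: [-0.002, 3.141, 0.0]
wrist_force: [0.7, 1.1, -1.5]
finger_gap: 0.0427
finger_force: 24.2
```

Emit:
arm_command(plan=[0,0,0,0,0,0,0,0,0,0,0,0], fingers=0.6)

```text
clock: 13.0
eef_pos: [0.578, 0.2236, 0.0364]
eef_rot: [-0.002, 3.141, 0.0]
wrist_force: [-0.3, 0.0, 0.8]
finger_gap: 0.0556
finger_force: 0.0
```

Emit:
arm_command(plan=[0,0,-0.1,0,0,0,-0.25,0,0,-0.15,-0.3,0,0,-0.4,-0.3,0,0,-0.6,-0.3,0,0,-0.8,-0.3,0,0,-1,-0.3,0,0,-1,-0.3,0,0,-1,-0.3,0])

```text
clock: 14.12
eef_pos: [0.5781, -0.0765, 0.1261]
eef_rot: [0.0, -3.142, -0.0]
wrist_force: [-0.5, 0.4, -0.5]
finger_gap: 0.0562
finger_force: 0.0
```

Emit:
arm_command(plan=[0.05,-0.15,0,0,0.105,-0.278,0,0,0.105,-0.278,0.08,0,0.105,-0.278,0.18,0,0.105,-0.278,0.26,0,0.105,-0.278,0.295,0,0.105,-0.278,0.303,0,0.105,-0.278,0.303,0])

```text
clock: 15.12
eef_pos: [0.5472, -0.1596, 0.036]
eef_rot: [-0.002, 3.141, -0.0]
wrist_force: [-0.3, -0.6, -0.6]
finger_gap: 0.0561
finger_force: 0.0
```

Emit:
arm_command(plan=[0,0,0,0,0,0,0,0,0,0,0,0,0,0,0,0,0,0,0,0], fingers=0.2, force=15)

```text
clock: 15.75
eef_pos: [0.5468, -0.1599, 0.0354]
eef_rot: [-0.002, 3.141, -0.0]
wrist_force: [-0.7, -0.4, 2.8]
finger_gap: 0.0294
finger_force: 15.0
```

Emit:
arm_command(plan=[0,0,-0.1,0,0,0,-0.2,0,0,0.05,-0.3,0,0,0.15,-0.3,0,-0.02,0.3,-0.3,0,-0.05,0.45,-0.3,0,-0.08,0.6,-0.3,0,-0.11,0.75,-0.3,0,-0.14,0.9,-0.3,0,-0.157,0.97,-0.3,0,-0.157,1,-0.3,0,-0.157,1,-0.3,0])

```text
clock: 17.25
eef_pos: [0.5934, 0.1397, 0.125]
eef_rot: [0.002, -3.141, 0.0]
wrist_force: [-0.7, -0.2, -0.5]
finger_gap: 0.0296
finger_force: 15.0
```

Emit:
arm_command(plan=[0,0.1,0,0,0,0.25,0,0,0,0.4,0,0,0,0.55,0,0,0,0.68,0,0,0,0.731,0,0,0,0.731,0.03,0,0,0.731,0.1,0,0,0.731,0.18,0,0,0.731,0.24,0,0,0.731,0.275,0,0,0.731,0.29,0,0,0.731,0.29,0])

```text
clock: 18.88
eef_pos: [0.5935, 0.3595, 0.0385]
eef_rot: [-0.002, 3.141, 0.0]
wrist_force: [-1.3, 0.6, -0.2]
finger_gap: 0.0297
finger_force: 15.0
```

Emit:
arm_command(plan=[0,0,0,0,0,0,0,0,0,0,0,0], fingers=0.5)

```text
clock: 19.25
eef_pos: [0.5934, 0.3596, 0.0385]
eef_rot: [-0.002, 3.141, 0.0]
wrist_force: [0.1, 0.2, -0.2]
finger_gap: 0.046
finger_force: 0.0
```

Emit:
arm_command(plan=[0,0,-0.1,0,0,0,-0.25,0,0.05,-0.15,-0.35,0,0.15,-0.4,-0.35,0,0.25,-0.6,-0.35,0,0.4,-0.8,-0.35,0,0.55,-1,-0.35,0,0.56,-1,-0.35,0,0.56,-1,-0.35,0])

```text
clock: 20.38
eef_pos: [0.4245, 0.0577, 0.1437]
eef_rot: [0.002, 3.14, -0.0]
wrist_force: [0.3, 0.5, -0.0]
finger_gap: 0.0465
finger_force: 0.0
```

Emit:
arm_command(plan=[0,-0.2,0,0.03,0,-0.4,0,0.06,0,-0.6,0,0.06,-0.005,-0.797,0,0.06,-0.005,-0.797,0.02,0.06,-0.005,-0.797,0.1,0.06,-0.005,-0.797,0.2,0.06,-0.005,-0.797,0.3,0.06,-0.005,-0.797,0.35,0.06,-0.005,-0.797,0.362,0.06,-0.005,-0.797,0.362,0.06], fingers=0.72)

```text
clock: 21.75
eef_pos: [0.4278, -0.1797, 0.0353]
eef_rot: [0.097, 3.139, -0.0]
wrist_force: [-0.0, 0.5, -0.1]
finger_gap: 0.0672
finger_force: 0.0
```

Emit:
arm_command(plan=[0,0,0,0,0,0,0,0,0,0,0,0,0,0,0,0,0,0,0,0], fingers=0.2, force=25)

```text
clock: 22.38
eef_pos: [0.4276, -0.18, 0.035]
eef_rot: [0.097, 3.14, -0.001]
wrist_force: [-0.9, -1.4, 5.8]
finger_gap: 0.0417
finger_force: 25.0
```

Emit:
arm_command(plan=[0,0,-0.1,0,0,0,-0.2,0,0,0.05,-0.3,0,0,0.15,-0.3,0,0,0.3,-0.3,0,0,0.45,-0.3,0,0,0.6,-0.3,0,0,0.75,-0.3,0,0,0.9,-0.3,0,0,0.97,-0.3,0,0,1,-0.3,0,0,1,-0.3,0])

```text
clock: 23.88
eef_pos: [0.4458, 0.1195, 0.1243]
eef_rot: [-0.096, -3.14, 0.0]
wrist_force: [0.1, -0.1, -1.8]
finger_gap: 0.0418
finger_force: 25.0
```

Run:
```python
from h import *
d=snap('top','t4.png');cv2.imwrite('pics/t4c.png',cv2.resize(d['img'][200:340,150:420],None,fx=2.9,fy=2.9,interpolation=2)[:,:,::-1])
```

```text
(no output)
```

View pics/t4c.png

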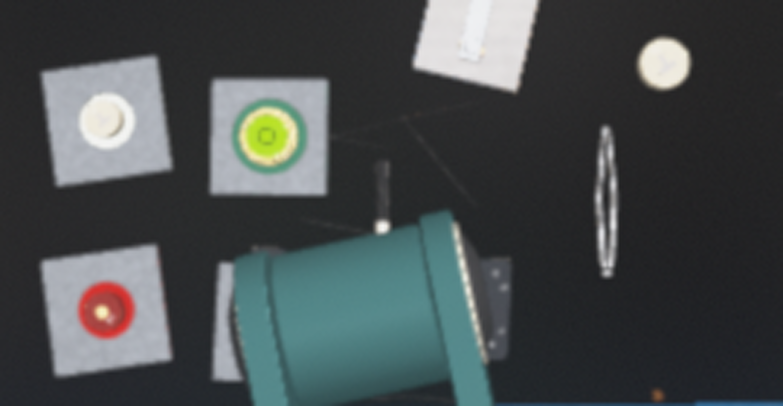

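Three pieces sit in their cut-outs: cream (103,117), level (268,135), red (106,310). The tweezers and the marker are unmoved. Now I set down the box.

Emit:
arm_command(plan=[0.03,0.1,0,0,0.06,0.22,0,0,0.098,0.33,0,0,0.098,0.33,0,0,0.098,0.33,0.08,0,0.098,0.33,0.16,0,0.098,0.33,0.23,0,0.098,0.33,0.27,0,0.098,0.33,0.288,0,0.098,0.33,0.288,0])

```text
clock: 25.18
eef_pos: [0.4229, 0.22, 0.0384]
eef_rot: [0.098, 3.14, -0.0]
wrist_force: [0.2, 1.1, -0.9]
finger_gap: 0.0418
finger_force: 25.0
```

Emit:
arm_command(plan=[0,0,0,0,0,0,0,0,0,0,0,0], fingers=0.6)

```text
clock: 25.55
eef_pos: [0.4228, 0.2204, 0.0385]
eef_rot: [0.097, 3.14, 0.0]
wrist_force: [0.1, -0.1, 0.3]
finger_gap: 0.0559
finger_force: 0.0
```

Emit:
arm_command(plan=[0,0,-0.1,0,0,0,-0.25,0,0,-0.15,-0.35,0,0,-0.4,-0.4,0,0,-0.6,-0.4,0,0,-0.8,-0.4,0,0,-1,-0.4,0,0,-1,-0.4,0,0,-1,-0.4,0])

```text
clock: 26.68
eef_pos: [0.4041, -0.0792, 0.1582]
eef_rot: [0.099, 3.14, 0.0]
wrist_force: [0.1, 0.6, 0.3]
finger_gap: 0.0557
finger_force: 0.0
```

Run:
```python
from h import *
d=snap('top');e=snap('side')
a=cv2.resize(d['img'][210:340,150:300],(400,346),interpolation=2);b=cv2.resize(e['img'][160:290,230:380],(400,346),interpolation=2)
cv2.imwrite('pics/f5.png',np.hstack([a,b])[:,:,::-1])
```

```text
(no output)
```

View pics/f5.png

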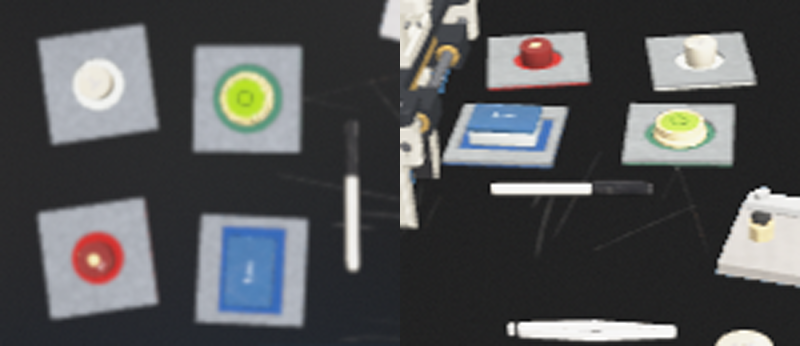

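All four sit flat and centred: in the top half, white (98,84), green (247,98), red (98,258) and blue (251,270). The marker and tweezers have not moved, so I hand in the job.

```bash
python3 -c "
from workcell import *
print(close_job())"
```

```text
the job is handed in; nothing more can be done
None
```

The red mount, spirit level, cream mount and blue box are each set down in their matching cut-outs, upright and centred in the last pictures; the tweezers and marker show no movement, and I handed the job in after about 27 s (no verdict was returned).

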